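Index the phone arm one hole towards the letter scale

TASK

The phone holder's swing arm on the post-office desk is locked by a spring pin. Hook a fingertip under the pin's pull ring, lift the pin out of its hole, swing the arm exactly one hole towards the side where the letter scale stands, and let the pin spring fully down into that next hole, then take the hand clear. Only hook the ring, do not pinch it or wrench it, and leave the stamps and the pen cup where they stand.

Things in the scene. Friction and masses are not known exactly. Their poses are not given: they have to be found in the camera images.
- index_base: Fixed base: steel foot disc 220 mm across, column and, at 46 to 56 mm height, a flat index plate about 240 mm across with five holes (slots 13 mm wide along the arc) on a 100 mm radius, 0.35 rad (35 mm) apart. Origin on the desk under the pivot, z up, x towards the middle hole. Place and heading differ from run to run.
- pivot (a point): The vertical axis the arm turns about, a point 80 mm above the desk (top of the hub is at 78 mm). Axes as the base's.
- swing_arm (a joint): Arm angle, rad: 0 at the middle hole (start, locked); positive counterclockwise from above. Holes at -0.70, -0.35, 0, 0.35, 0.70; stops at +-0.8. Friction about 0.12 N m; it stays where left; pin down, it is locked with 0.02 rad of play. A dark flat bar 30 mm wide, its top 72 mm above the desk, from 30 mm behind the pivot to 260 mm outward.
- pull_pin (a joint): Height of the spring pin, m: 0 fully down in a hole, 0.020 at its upper stop. The 10 mm round-ended pin is upright on the arm, 100 mm from the pivot, 10 mm deep in the hole when down: raise it 11 mm or more to swing. The spring pulls it down with 4 N (down) to 7 N (top). Let go between holes, it rides on the plate and drops when a hole comes under it.
- ring_bar (a point): Middle of the underside of the pull ring's top bar: hook here. 152 mm above the desk with the pin down, 100 mm from the pivot; moves with the pin. x outward along the arm (through the ring), y along the bar, z up. Ring: rigid upright loop of 6 mm steel wire, square to the arm, opening 60 mm wide, 48 mm high, top bar straight for 40 mm. A fingertip sloping down enters it from the pivot side.
- phone (a point): About the middle of the phone in its cradle at the outer end of the arm, 275 mm from the pivot axis, 115 mm above the desk; the phone is 160 mm wide across the arm and leans back 45 degrees, its screen facing the pivot; its top is at about 145 mm.
- letter_scale: Flat grey letter scale with a steel weighing plate, 180 x 200 x 40 mm, fixed, to the left or to the right beyond the base. Origin at the centre of its underside. Its side (y above or below 0) gives the way to swing: on the left (+y), to +0.35; on the right (-y), to -0.35.
- letter_tray: Red open tray of envelopes, 180 x 220 x 50 mm, fixed, on the other side from the scale. Origin at the centre of its underside.
- stamp_tall: Loose standing rubber stamp with dark wooden handle, foot 38 mm across, 110 mm tall; origin at the centre of its foot. Leave alone.
- stamp_short: Loose standing rubber stamp with reddish handle, foot 38 mm across, 88 mm tall; origin at the centre of its foot. Leave alone.
- pen_cup: Loose white cup of pens, 68 mm across, 90 mm tall, pens up to about 150 mm; origin at the centre of its foot. Leave alone.

How it is judged:
On the way, in this order (a step that is already met when the one before it is completed fails the run):
1. the pin is lifted out of its starting hole (value of joint pull_pin above 0.01 m and value of joint swing_arm between -0.1 and 0.1 rad), for 0.05 s.
2. the arm is at the next hole towards the scale with the pin down in it (value of joint pull_pin below 0.002 m and ((world y of letter_scale above 0 m and value of joint swing_arm between 0.29 and 0.41 rad) or (world y of letter_scale below 0 m and value of joint swing_arm between -0.41 and -0.29 rad))), for 0.2 s.
At the end, for the whole second after the job is handed in: The pin is fully down (within 2 mm) in the next hole towards the scale: arm at 0.35 rad towards it, within 0.06 rad, at rest; stamps and cup within 30 mm of where they stood (all of step 2 and velocity of joint swing_arm between -0.05 and 0.05 rad/s and distance of each of stamp_tall, stamp_short, pen_cup from where it was at the start of the episode below 0.03 m); the robot touches nothing.
It fails at once if the arm is swung past the next hole or away from the scale (value of joint swing_arm above 0.53 rad or value of joint swing_arm below -0.53 rad or (world y of letter_scale above 0 m and value of joint swing_arm below -0.15 rad) or (world y of letter_scale below 0 m and value of joint swing_arm above 0.15 rad)).
It fails at once if the ring is pinched or wrenched (more than 35 N on it) (contact force between pull_pin and the fingers above 35 N).
It fails at once if a stamp or the pen cup is shifted by more than 30 mm or tipped (distance of any of stamp_tall, stamp_short, pen_cup from where it was at the start of the episode above 0.03 m or angle between any of stamp_tall, stamp_short, pen_cup's own z axis and vertical above 0.3 rad).
It also fails if it takes over 45 s, if anything falls off the work surface, if the arm or the gripper's body presses on something with over 40 N, if the wrist force passes 120 N, or if a joint passes its speed limit or range.

ROBOT

A 6-joint arm with a two-finger parallel gripper is mounted at the origin on the work surface. World frame = base frame: x ahead of the robot, y to its left, z up, the work surface at z = 0. Lengths are in m, angles in rad, forces in N, time in s.
With the tool pointing down it reaches from about 0.325 to 0.775 m from the base axis. Payload 5.5 kg.
Tool frame: the origin (TCP) lies midway between the tips of the shut fingers; the grasp point (between the pads) lies 19 mm behind it; z points along the fingers, y is the line along which they close (so a half turn about z gives the same grasp; the last joint's range is limited). The gripper opens to 85 mm and grips with 20 to 120 N. Pads are 22 mm wide; open, the fingers measure 114 mm over their backs; the gripper's body (76 mm by 85 mm) begins 54 mm behind the grasp point. The pads swing forward as they close: fully open they stand 13 mm farther back than shut.
Start: joints at [1.285, 0.091, 1.231, -0, 1.82, -0.057], TCP at [0.136, 0.584, 0.231] pointing down, gripper open.
Joint ranges: [-2.87, 2.87], [-0.86, 2.18], [0.17, 2.46], [-1.51, 4.65], [0.06, 2.69], [-2.65, 2.65]. Speed limits (rad/s): [2.57, 2.57, 3.01, 3.14, 3.14, 3.14].

INTERFACE

Orientations are given as a unit quaternion [w, x, y, z].
In Python, from workcell import robot gives the robot as it stands.
- The arm moves only by the tool send_rows, never from a script. Its argument "deltas" is a list of rows, each an object with "dp": the shift along the tool's x, y, z scaled (see below), a list of three; "turn": the turn, a rotation vector about the tool's x, y, z scaled (see below), a list of three. A call has 1 to 10 rows; each row shifts and turns the commanded pose from where the row before left it, along the tool's axes as they then stand; what a row does not reach is not made up. The controller multiplies each number of a shift by 50 mm and each number of a turn by 45 degrees. A row lasts 1/12 s, in which the tool goes at most 41.7 mm and 7.16 degrees, less where a joint would pass 70% of its speed; a pose out of reach is approached as far as the arm can. A call with a number of a shift or a turn outside -1 to 1 is refused whole. A call with a gripper value outside its range is refused whole. "hand" is the closure, from 0 (fully open) to 1 (shut), set as the call begins (left out, the last holds). The fingers move at their own pace and stop on an object; "squeeze" is the grip in N (left out, the last holds). Time passes only in rows, so rows that do not move let the fingers close. It gives the time, the measured TCP pose, the force, the opening and the grip force at its end, in the units of the state.
- robot.observe(): the state, without advancing time (a new reading comes with each control period).
- robot.capture(name): name is "scene" or "top" or "wrist"; returns the picture (420x560x3 uint8, red, green, blue); there is no depth.
- robot.camera_info(name): a dict with "intrinsics" (3x3 intrinsics, pixels), "k1" (the pictures are not rectified: a ray, as slopes to the right and down, at radius r is drawn at 1 + k1 r^2 times it, then the intrinsics apply), "position" and "rotation" of the camera in the world. Camera axes: x right, y down, z forward; pixel columns grow to the right and rows downward; lengths in m; the calibration is good to about 2 mm. A picture is of the moment at which its call begins: read the wrist's pose just before it. camera_info takes no time and is no camera call; for the wrist camera it gives the pose at the moment of the call.
- robot.hand_in(): hands the job in; it is judged then, once.
The state is a dict: "time_s": time; "qpos": joint angles; "dq": joint speeds; "joint_efforts": joint torques, N m; "tool_pos": TCP position; "orientation": TCP orientation; "contact_force": force on the tool from outside, world axes, zero at the start; "ft_torque": the same for the moment, N m; "gripper_width": finger opening in m; "gripper_force": force on a finger pad.
Only numpy, scipy, OpenCV 4.12 (cv2) and the standard library are available. Lean on these libraries where they do the work, as an engineer would, in place of code of your own. Each camera call takes 0.05 s, during which the arm holds its last target. There are 200 camera calls.

## Working session

There is one attempt and no reset: what is moved stays moved. The work goes in short steps, Python scripts to look and compute and a tool call to move; the robot and the scene stay as the last step left them, time stands still between calls to the robot, and variables do not carry over. Pictures are saved under pics/ and viewed, at most 13 in all, crops included, and the job is handed in when it is done.

Besides the shell and the picture viewer there is one more tool, called after ">>>" by a JSON object that holds its "method" and its "body", one argument or row to a line. send_rows: Moves the arm, as the interface text tells. Shifts and turns lie within -1 to 1; 1 stands for 50 mm of shift or 45 degrees of turn. Its arguments: {"type":"object","properties":{"deltas":{"type":"array"},"hand":{"type":"number"},"squeeze":{"type":"number"}},"required":["deltas"]}

```bash
mkdir -p pics; python3 - <<'E'
from workcell import robot
import cv2,numpy as np
for n in("scene","top"):
    im=robot.capture(n);cv2.imwrite(f"pics/{n}0.png",cv2.resize(im[:,:,::-1],(784,588)))
    c=robot.camera_info(n);print(n,c)
print(robot.observe())
E
```

```text
scene {'intrinsics': array([[415.01112982,   0.        , 276.63891512],
       [  0.        , 415.01112982, 208.78159278],
       [  0.        ,   0.        ,   1.        ]]), 'k1': -0.06251060309472281, 'position': array([1.13548738, 0.01325063, 0.88534707]), 'rotation': array([-0.22911218,  0.66177633,  0.67567215, -0.23027559])}
top {'intrinsics': array([[538.39419281,   0.        , 278.76693898],
       [  0.        , 538.39419281, 207.62983941],
       [  0.        ,   0.        ,   1.        ]]), 'k1': -0.048991004070729004, 'position': array([0.42449581, 0.02049229, 1.2702945 ]), 'rotation': array([-0.03538443,  0.71695845, -0.69446374,  0.04938261])}
{'time_s': 0.1, 'qpos': array([ 1.28530714e+00,  9.17806276e-02,  1.23177195e+00,  7.09363973e-06,
        1.81978441e+00, -5.67120331e-02]), 'dq': array([ 0.00024358, -0.00102988, -0.00193518, -0.00159148,  0.00157858,
        0.00034125]), 'joint_efforts': array([ 1.95079760e-03, -4.60216463e+01, -4.19217038e+01, -8.86391581e-05,
        1.05832328e-02, -3.72856221e-06]), 'tool_pos': array([0.1360082 , 0.58412564, 0.23026203]), 'orientation': array([-1.51888732e-04,  1.14138374e-01,  9.93464479e-01, -8.58843170e-04]), 'contact_force': array([-0.80749402,  0.11455612, -0.58609738]), 'ft_torque': array([-0.02135092,  0.04639749, -0.03303367]), 'gripper_force': 0.0, 'gripper_width': 0.08548236813865755}
```

View pics/scene0.png

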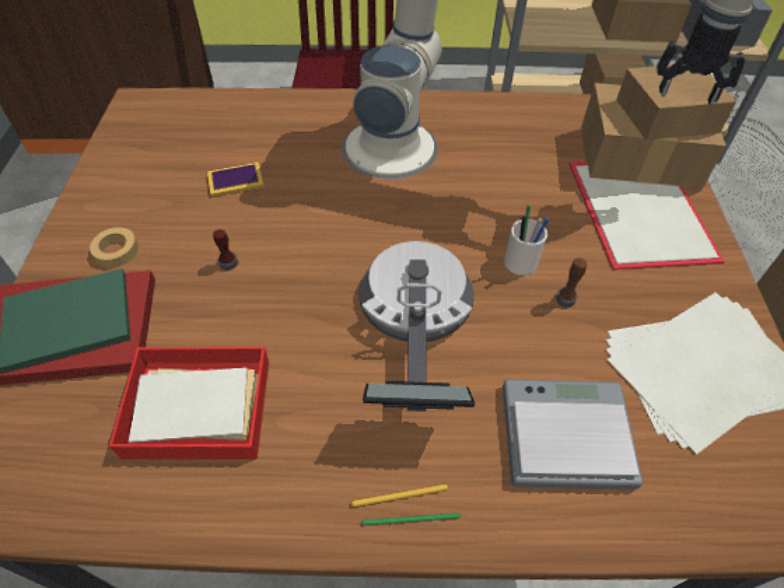

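View pics/top0.png

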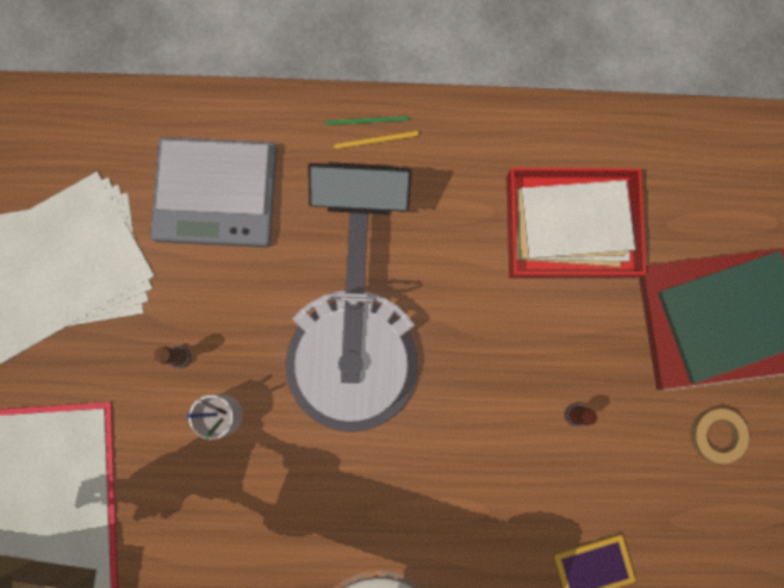

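The scale is at left in the top view, which is the robot's left (+y), so I swing to +0.35. In the enlarged top view the hub is near (352,361), the ring near (353,298), the cup near (212,417) and the tall stamp near (180,355). Next I'll crop in to measure more closely.

```bash
cat >h.py <<'E'
import numpy as np,cv2
from scipy.spatial.transform import Rotation as R
from workcell import robot
def ray(c,u,v):
    K=np.array(c["intrinsics"]);k=c["k1"]
    d=np.array([(u-K[0,2])/K[0,0],(v-K[1,2])/K[1,1]]);s=d.copy()
    for _ in range(20): s=d/(1+k*(s@s))
    q=c["rotation"];q=np.asarray(q)
    M=R.from_quat(q,scalar_first=True).as_matrix() if q.size==4 else q
    return np.array(c["position"]),M@np.r_[s,1]
def at(c,u,v,z):
    p,d=ray(c,u,v);return p+d*(z-p[2])/d[2]
def proj(c,P):
    M=R.from_quat(c["rotation"],scalar_first=True).as_matrix();q=M.T@(np.array(P)-c["position"]);s=q[:2]/q[2]
    s=s*(1+c["k1"]*(s@s));K=c["intrinsics"];return s*K[0,0]+[K[0,2],K[1,2]]
def cross(c1,a,c2,b):
    p,d=ray(c1,*a);q,e=ray(c2,*b)
    t=np.linalg.lstsq(np.c_[d,-e],q-p,rcond=None)[0];A=p+t[0]*d;B=q+t[1]*e
    return (A+B)/2,np.linalg.norm(A-B)
E
python3 - <<'E'
import cv2,numpy as np
from h import *
T=robot.capture("top")[:,:,::-1];S=robot.capture("scene")[:,:,::-1]
a=cv2.resize(T[110:310,195:310],(345,600),interpolation=3)
b=cv2.resize(S[165:300,250:350],(444,600),interpolation=3)
cv2.imwrite("pics/c1.png",np.hstack([a,b]))
c=robot.camera_info("top")
for n,u,v,z in[("hub",352,361,.078),("ring",353,298,.155),("armend",358,213,.072),("cup",212,417,.09),("tall",172,355,.11),("scale",215,190,.04),("short",583,415,.06)]:print(n,at(c,u/1.4,v/1.4,z).round(3))
E
```

```text
hub [0.455 0.056 0.078]
ring [0.546 0.056 0.155]
armend [0.694 0.055 0.072]
cup [0.362 0.269 0.09 ]
tall [0.454 0.331 0.11 ]
scale [0.733 0.296 0.04 ]
short [ 0.38  -0.316  0.06 ]
```

View pics/c1.png

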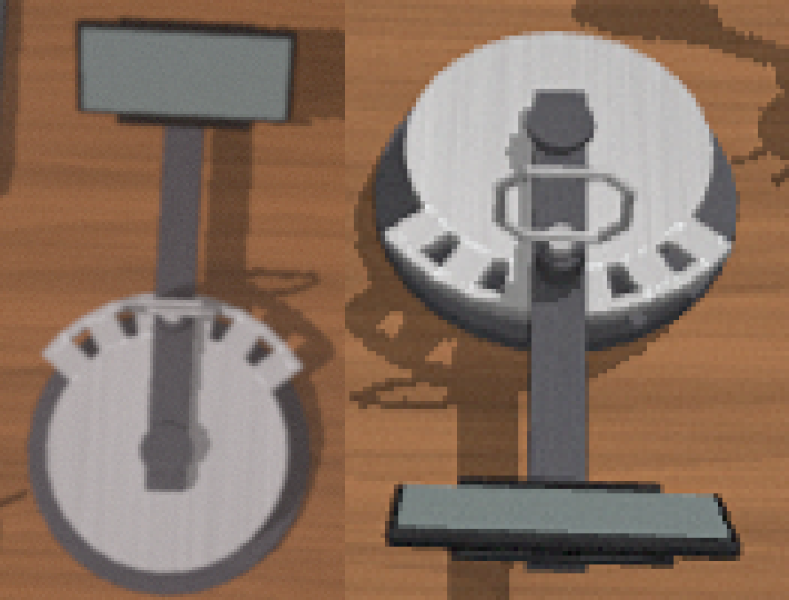

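The crop shows the ring's top bar with its middle at (183,301) in the top crop and at (564,174) in the scene crop. The hub is at (167,448) in the top crop, and the ring stands square to the arm.

```bash
python3 - <<'E'
from h import *
T=robot.camera_info("top");S=robot.camera_info("scene")
f=lambda x,y:(195+x/3,110+y/3);g=lambda x,y:(250+(x-345)/4.44,165+y/4.44)
r,e=cross(T,f(183,301),S,g(564,174));print("ring",r.round(4),e)
print(at(T,*f(183,301),.155),at(S,*g(564,174),.155))
for n,z,a,b in(("hub",.078,(167,448),(560,118)),("armfar",.072,(182,128),(557,482))):
  print(n,at(T,*f(*a),z),at(S,*g(*b),z))
print("bar ends",at(T,*f(150,300),.155),at(T,*f(215,302),.155))
print("phone edges",at(T,*f(78,24),.145),at(T,*f(294,34),.145),at(T,*f(78,110),.09),at(T,*f(290,122),.09))
E
```

```text
ring [0.5522 0.0522 0.1548] 0.009020706962511855
[0.55203197 0.04769203 0.155     ] [0.55247179 0.05670622 0.155     ]
hub [0.45178914 0.05746487 0.078     ] [0.44991978 0.05959069 0.078     ]
armfar [0.6931376  0.05518908 0.072     ] [0.68317068 0.05537328 0.072     ]
bar ends [0.55197261 0.07061079 0.155     ] [0.55206809 0.02545639 0.155     ]
phone edges [0.75016613 0.13021215 0.145     ] [ 0.74838529 -0.02463587  0.145     ] [0.7001038  0.13261601 0.09      ] [ 0.69651921 -0.0256853   0.09      ]
```

>>> {"method": "send_rows", "body": {
  "deltas": [
    {"dp": [-0.3,-0.36,-0.5],"turn": [0,0,0]},
    {"dp": [-0.45,-0.54,-0.4],"turn": [0,0,0]},
    {"dp": [-0.47,-0.56,-0.3],"turn": [0,0,0]},
    {"dp": [-0.47,-0.56,-0.2],"turn": [0,0,0]},
    {"dp": [-0.47,-0.56,0],"turn": [0,0,0]},
    {"dp": [-0.47,-0.56,0],"turn": [0,0,0]},
    {"dp": [-0.47,-0.56,0],"turn": [0,0,0]},
    {"dp": [-0.47,-0.56,0],"turn": [0,0,0]},
    {"dp": [-0.47,-0.56,0],"turn": [0,0,0]},
    {"dp": [-0.47,-0.56,0],"turn": [0,0,0]}
  ],
  "hand": 1,
  "squeeze": 20
}}

```text
time_s: 1.03
tool_pos: [0.2949, 0.2696, 0.3012]
orientation: [0.0, 0.114, 0.993, 0.0]
contact_force: [1.0, 0.2, 0.4]
gripper_width: 0.0003
gripper_force: 0.0
```

>>> {"method": "send_rows", "body": {
  "deltas": [
    {"dp": [-0.47,-0.56,0],"turn": [0,0,0]},
    {"dp": [-0.47,-0.56,0],"turn": [0,0,0]},
    {"dp": [-0.47,-0.56,0],"turn": [0,0,0]},
    {"dp": [-0.47,-0.56,0],"turn": [0,0,0]},
    {"dp": [-0.47,-0.56,0],"turn": [0,0,0]},
    {"dp": [-0.3,-0.4,0],"turn": [0,0,0]},
    {"dp": [0,0,0],"turn": [0,0,0]},
    {"dp": [0,0,0],"turn": [0,0,0]}
  ]
}}

```text
time_s: 1.7
tool_pos: [0.3877, 0.0843, 0.301]
orientation: [-0.0, 0.116, 0.993, 0.0]
contact_force: [-0.6, -0.1, 0.6]
gripper_width: -0.0001
gripper_force: 0.0
```

```bash
cat >>h.py <<'E'
PIV=np.array([.451,.0585]);PSI=-.018
def pose(ang,r,z,slope):   # tip pose: arm angle, radius, height, slope deg below horizontal
    h=PSI+ang;o=np.array([np.cos(h),np.sin(h),0]);l=np.array([-o[1],o[0],0]);s=np.radians(slope)
    Z=o*np.cos(s)-np.array([0,0,1])*np.sin(s)
    return np.r_[PIV+r*o[:2],z],np.c_[np.cross(l,Z),l,Z]
def rows(targets,start=None):
    o=robot.observe();p,M=start or (o["tool_pos"],R.from_quat(o["orientation"],scalar_first=True).as_matrix())
    print("t",o["time_s"],"p",np.round(p,4),"F",o["contact_force"].round(1))
    for P,N in targets:
        print("dp",(M.T@(P-p)/.05).round(2),"turn",(R.from_matrix(M.T@N).as_rotvec()/np.radians(45)).round(3));p,M=P,N
E
python3 - <<'E'
from h import *
print(robot.observe()["qpos"])
p=robot.observe()["tool_pos"]
rows([pose(0,.04,.25,35)])
rows([pose(0,.04,.19,35),pose(0,.115,.1215,35)])
E
```

```text
[ 1.28207459e-01 -4.21909133e-01  1.56306353e+00  2.16743536e-04
  2.00117072e+00 -1.21041853e+00]
t 1.7 p [0.3877 0.0843 0.301 ] F [-0.6 -0.1  0.6]
dp [-2.13 -0.04  1.02] turn [-0.131 -1.218 -0.251]
t 1.7 p [0.3877 0.0843 0.301 ] F [-0.6 -0.1  0.6]
dp [-2.13 -0.04  2.22] turn [-0.131 -1.218 -0.251]
dp [0.26 0.   2.01] turn [0. 0. 0.]
```

>>> {"method": "send_rows", "body": {
  "deltas": [
    {"dp": [-0.6,0,0],"turn": [0,0,-0.14]},
    {"dp": [-0.6,0,0],"turn": [0,0,-0.13]},
    {"dp": [-0.6,0,0],"turn": [0,-0.14,0]},
    {"dp": [-0.3,0,0],"turn": [0,-0.14,0]},
    {"dp": [0,0,0],"turn": [0,-0.14,0]},
    {"dp": [0,0,0],"turn": [0,-0.14,0]},
    {"dp": [0,0,0],"turn": [0,-0.14,0]},
    {"dp": [0,0,0],"turn": [0,-0.14,0]},
    {"dp": [0,0,0],"turn": [0,-0.14,0]},
    {"dp": [0,0,0],"turn": [0,-0.14,0]}
  ]
}}

```text
time_s: 2.53
tool_pos: [0.5158, 0.084, 0.302]
orientation: [0.414, 0.008, 0.91, -0.007]
contact_force: [1.1, 0.2, -1.2]
gripper_width: 0.0003
gripper_force: 0.0
```

```bash
python3 - <<'E'
from h import *
print(robot.observe()["qpos"])
rows([pose(0,.04,.19,35),pose(0,.115,.1215,35)])
E
```

```text
[ 0.21328377 -0.85356674  2.03251846 -0.19956569  1.13094461 -1.33416731]
t 2.5333 p [0.5158 0.084  0.302 ] F [ 1.1  0.2 -1.2]
dp [ 2.01 -0.52  1.11] turn [-0.008 -0.135  0.004]
dp [0.26 0.   2.01] turn [0. 0. 0.]
```

```bash
cat >>h.py <<'E'
D=[([1.28531,.09178,1.23177,0,1.81978],[.1360,.5841,.2303],[0,.11414,.99346,-.00086]),
([.12821,-.42191,1.56306,0,2.00117],[.3877,.0843,.301],[0,.116,.993,0]),
([.21328,-.85357,2.03252,-.19957,1.13094],[.5158,.084,.302],[.414,.008,.91,-.007])]
from scipy.optimize import least_squares
def WP(p,Z,c): W=np.array(p)-c*Z; return np.hypot(*W[:2]),W[2],np.arctan2(W[1],W[0])
def res(x):
    a,b,f,c,h,e=x;o=[]
    for q,p,w in D:
        Z=R.from_quat(w,scalar_first=True).as_matrix()[:,2];r,z,t=WP(p,Z,c)
        o+=[e+a*np.sin(q[1])+b*np.sin(q[1]+q[2]+f)-r,h+a*np.cos(q[1])+b*np.cos(q[1]+q[2]+f)-z,.3*(t-q[0])]
    return np.r_[o,.02*(x-[.42,.42,0,.25,.3,0])]
X=least_squares(res,[.42,.42,0,.25,.3,0.]).x
def ik(P,N):
    a,b,f,c,h,e=X;r,z,t=WP(P,N[:,2],c);s=least_squares(lambda q:[e+a*np.sin(q[0])+b*np.sin(q[0]+q[1]+f)-r,h+a*np.cos(q[0])+b*np.cos(q[0]+q[1]+f)-z],[-.5,1.8],bounds=([-2,.1],[2,3])).x
    return t,s
E
python3 - <<'E'
from h import *
print(X,res(X)[:9])
for s in(35,40,45,50):
  for r,z in((.02,.25),(.04,.19),(.115,.1215),(.115,.14)):print(s,r,z,ik(*pose(0,r,z,s)),ik(*pose(.35,r,z,s))[1])
E
```

```text
[ 0.22706419  0.66410929 -0.40593545  0.23806168 -0.16267577  0.05047454] [-0.0014403  -0.00133855  0.01704095  0.00618067 -0.00202374  0.02576805
 -0.00476056  0.00354735  0.01328826]
35 0.02 0.25 (np.float64(0.2197468448614909), array([-1.29591291,  2.44815664])) [-1.28673609  2.44341131]
35 0.04 0.19 (np.float64(0.20416450973508155), array([-1.44990464,  2.65762358])) [-1.44067584  2.65274216]
35 0.115 0.1215 (np.float64(0.1601776122229907), array([-1.36980921,  2.74579699])) [-1.36504501  2.74296546]
35 0.115 0.14 (np.float64(0.1601776122229907), array([-1.30740872,  2.67476692])) [-1.30296581  2.67211044]
40 0.02 0.25 (np.float64(0.20965742495137105), array([-1.19697325,  2.35982208])) [-1.18904196  2.3555543 ]
40 0.04 0.19 (np.float64(0.19531060119374108), array([-1.33887826,  2.56390728])) [-1.33114613  2.55968812]
40 0.115 0.1215 (np.float64(0.1544063086398709), array([-1.2553669 ,  2.64703148])) [-1.25176674  2.6448335 ]
40 0.115 0.14 (np.float64(0.1544063086398709), array([-1.19892702,  2.57892262])) [-1.19552987  2.57683224]
45 0.02 0.25 (np.float64(0.199402668896659), array([-1.10105009,  2.27382932])) [-1.0942589   2.27001232]
45 0.04 0.19 (np.float64(0.1862648501535744), array([-1.23358165,  2.47421435])) [-1.22715937  2.47058146]
45 0.115 0.1215 (np.float64(0.1484200339357915), array([-1.14712644,  2.55244804])) [-1.14453099  2.55081345]
45 0.115 0.14 (np.float64(0.1484200339357915), array([-1.09510164,  2.48628313])) [-1.09263048  2.48471237]
50 0.02 0.25 (np.float64(0.18920195147392227), array([-1.00773759,  2.18999193])) [-1.00199618  2.18661257]
50 0.04 0.19 (np.float64(0.1772192211669582), array([-1.13286995,  2.38790055])) [-1.12761481  2.38480834]
50 0.115 0.1215 (np.float64(0.1423402949397964), array([-1.04359358,  2.46115003])) [-1.04188946  2.46003952]
50 0.115 0.14 (np.float64(0.1423402949397964), array([-0.99492181,  2.39625185])) [-0.99328748  2.39517574]
```

```bash
cat >>h.py <<'E'
def WP(p,Z,c):
    W=np.array(p)-c*Z;d=.0341;rho=np.hypot(*W[:2]);return np.sqrt(rho**2-d*d),W[2],np.arctan2(W[1],W[0])-np.arcsin(d/rho)
for w in(.02,.003,.0003):
  def res2(x): o=res(x);o[9:]*=w/.02;return o
  X=least_squares(res2,[.42,.42,0,.2,.3,0.]).x
E
python3 - <<'E'
from h import *
for w in(.05,.02,.005,.001):
  x=least_squares(lambda x:np.r_[res(x)[:9],w*(x-[.42,.42,0,.2,.3,0])],[.42,.42,0,.2,.3,0.]).x
  print(w,x.round(3),(1000*res(x)[:9]).round(1))
  X[:]=x
  for s in(35,45,50,55):print(s,[ik(*pose(0,r,z,s))[1].round(2) for r,z in((.02,.25),(.04,.19),(.115,.1215),(.115,.14))])
E
```

```text
0.05 [0.36  0.546 0.101 0.334 0.128 0.025] [-0.4  2.1 -0.  -0.1 -1.9 -0.   0.5  0.2 -1.7]
35 [array([-1.2 ,  2.33]), array([-1.19,  2.44]), array([-0.86,  2.42]), array([-0.87,  2.39])]
45 [array([-1.01,  2.17]), array([-1.  ,  2.28]), array([-0.72,  2.26]), array([-0.72,  2.23])]
50 [array([-0.92,  2.09]), array([-0.9,  2.2]), array([-0.64,  2.18]), array([-0.65,  2.15])]
55 [array([-0.83,  2.02]), array([-0.81,  2.12]), array([-0.57,  2.1 ]), array([-0.57,  2.07])]
0.02 [0.367 0.562 0.139 0.338 0.142 0.007] [ 0.1  0.4  0.  -0.2 -0.6 -0.   0.2  0.2 -0.9]
35 [array([-1.2 ,  2.33]), array([-1.18,  2.43]), array([-0.83,  2.39]), array([-0.84,  2.37])]
45 [array([-1.01,  2.17]), array([-0.98,  2.27]), array([-0.69,  2.24]), array([-0.7 ,  2.21])]
50 [array([-0.92,  2.09]), array([-0.89,  2.19]), array([-0.62,  2.16]), array([-0.63,  2.13])]
55 [array([-0.83,  2.01]), array([-0.8 ,  2.11]), array([-0.55,  2.08]), array([-0.55,  2.05])]
0.005 [ 0.375  0.567  0.179  0.342  0.161 -0.   ] [ 0.   0.   0.  -0.1 -0.  -0.   0.  -0.  -0.1]
35 [array([-1.2 ,  2.32]), array([-1.16,  2.42]), array([-0.79,  2.37]), array([-0.8 ,  2.35])]
45 [array([-1.  ,  2.16]), array([-0.97,  2.26]), array([-0.66,  2.22]), array([-0.67,  2.19])]
50 [array([-0.91,  2.09]), array([-0.88,  2.18]), array([-0.59,  2.14]), array([-0.6 ,  2.11])]
55 [array([-0.82,  2.01]), array([-0.79,  2.1 ]), array([-0.52,  2.06]), array([-0.53,  2.04])]
0.001 [ 0.375  0.567  0.184  0.343  0.163 -0.001] [-0.  0.  0. -0.  0. -0.  0. -0. -0.]
35 [array([-1.2 ,  2.32]), array([-1.16,  2.42]), array([-0.78,  2.37]), array([-0.8 ,  2.34])]
45 [array([-1.  ,  2.16]), array([-0.97,  2.26]), array([-0.66,  2.22]), array([-0.67,  2.19])]
50 [array([-0.91,  2.09]), array([-0.88,  2.18]), array([-0.59,  2.14]), array([-0.6 ,  2.11])]
55 [array([-0.82,  2.01]), array([-0.79,  2.1 ]), array([-0.52,  2.06]), array([-0.53,  2.03])]
```

```bash
sed -i 's/PSI=-.018/PSI=-.02/' h.py; python3 - <<'E'
from h import *
t=[pose(0,.05,.21,55),pose(0,.083,.127,55),pose(0,.095,.121,50),pose(0,.108,.118,45)]
for x in t:print(x[0].round(3),ik(*x))
rows(t)
E
```

```text
[0.501 0.058 0.21 ] (np.float64(0.08908923758539097), array([-0.74649998,  2.04178805]))
[0.534 0.057 0.127] (np.float64(0.07856391279275915), array([-0.63217999,  2.12224404]))
[0.546 0.057 0.121] (np.float64(0.0820632752359089), array([-0.66399349,  2.18422862]))
[0.559 0.056 0.118] (np.float64(0.08493646875939095), array([-0.68492641,  2.23777983]))
t 2.5333 p [0.5158 0.084  0.302 ] F [ 1.1  0.2 -1.2]
dp [ 1.58 -0.52  1.  ] turn [-0.007  0.309  0.005]
dp [0.41 0.   1.74] turn [0. 0. 0.]
dp [-0.13 -0.    0.24] turn [ 0.    -0.111  0.   ]
dp [-0.16 -0.    0.21] turn [-0.    -0.111 -0.   ]
```

>>> {"method": "send_rows", "body": {
  "deltas": [
    {"dp": [0,-0.13,0],"turn": [0,0.105,0]},
    {"dp": [0,-0.13,0],"turn": [0,0.105,0]},
    {"dp": [0,-0.13,0],"turn": [0,0.1,0]},
    {"dp": [0.3,-0.13,0.36],"turn": [0,0,0]},
    {"dp": [0.3,0,0.36],"turn": [0,0,0]},
    {"dp": [0.3,0,0.36],"turn": [0,0,0]},
    {"dp": [0.3,0,0.36],"turn": [0,0,0]},
    {"dp": [0,0,0],"turn": [0,0,0]},
    {"dp": [0,0,0],"turn": [0,0,0]}
  ]
}}

```text
time_s: 3.28
tool_pos: [0.5074, 0.0575, 0.2143]
orientation: [0.303, 0.009, 0.953, -0.006]
contact_force: [-0.3, -0.5, 0.9]
gripper_width: -0.0001
gripper_force: 0.0
```

```bash
python3 - <<'E'
from h import *
t=[pose(0,.05,.21,55),pose(0,.083,.127,55)]
rows(t)
S=robot.capture("scene")[:,:,::-1];T=robot.capture("top")[:,:,::-1];W=robot.capture("wrist")[:,:,::-1]
b=cv2.resize(S[140:300,230:370],(350,400),interpolation=3);a=cv2.resize(W,(448,336))
cv2.imwrite("pics/d1.png",np.hstack([b,cv2.copyMakeBorder(a,0,64,0,0,0)]))
E
```

```text
t 3.2833 p [0.5074 0.0575 0.2143] F [-0.3 -0.5  0.9]
dp [ 0.15 -0.   -0.  ] turn [-0.006  0.006  0.002]
dp [0.41 0.   1.74] turn [0. 0. 0.]
```

View pics/d1.png

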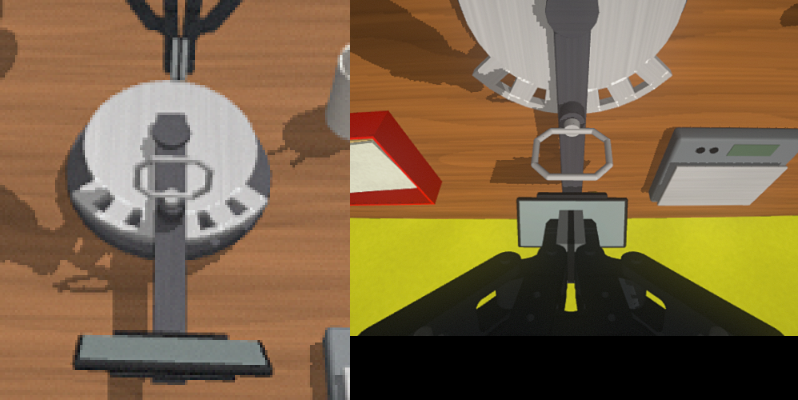

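The wrist view shows the ring's top bar spanning x 541–605, with its middle at (572,180). The fingertips are at x≈571, so they are laterally aligned. I'll check this by computation.

```bash
python3 - <<'E'
from h import *
W=robot.camera_info("wrist");f=lambda x,y:((x-350)*1.25,y*1.25)
print("bar",at(W,*f(572,180),.155),at(W,*f(541,179),.155),at(W,*f(605,180),.155))
print("hub",at(W,*f(573,12),.078),"ringfoot",at(W,*f(571,130),.101))
rows([pose(0,.083,.127,55),pose(0,.095,.121,50),pose(0,.108,.118,45)])
E
```

```text
bar [0.557693   0.05733928 0.155     ] [0.55574887 0.03051951 0.155     ] [0.55814333 0.08601858 0.155     ]
hub [0.45135606 0.05991656 0.078     ] ringfoot [0.5512225  0.05638067 0.101     ]
t 3.4333 p [0.5087 0.057  0.2185] F [0.6 0.3 0.9]
dp [0.65 0.02 1.78] turn [-0.006  0.013  0.001]
dp [-0.13 -0.    0.24] turn [ 0.    -0.111  0.   ]
dp [-0.16 -0.    0.21] turn [-0.    -0.111 -0.   ]
```

>>> {"method": "send_rows", "body": {
  "deltas": [
    {"dp": [0.1,0,0.3],"turn": [0,0,0]},
    {"dp": [0.1,0,0.3],"turn": [0,0,0]},
    {"dp": [0.1,0,0.3],"turn": [0,0,0]},
    {"dp": [0.1,0,0.3],"turn": [0,0,0]},
    {"dp": [0.1,0,0.3],"turn": [0,0,0]},
    {"dp": [0.05,0,0.25],"turn": [0,0,0]},
    {"dp": [0,0,0],"turn": [0,0,0]},
    {"dp": [0,0,0],"turn": [0,0,0]},
    {"dp": [0,0,0],"turn": [0,0,0]}
  ]
}}

```text
time_s: 4.18
tool_pos: [0.537, 0.0554, 0.1307]
orientation: [0.305, 0.01, 0.952, -0.006]
contact_force: [-0.2, 1.0, 0.2]
gripper_width: -0.0001
gripper_force: 0.0
```

```bash
python3 - <<'E'
from h import *
rows([pose(0,.083,.127,55),pose(0,.098,.121,50),pose(0,.110,.118,45)])
E
```

```text
t 4.1833 p [0.537  0.0554 0.1307] F [-0.2  1.   0.2]
dp [0.09 0.03 0.02] turn [-0.007  0.012  0.001]
dp [-0.18 -0.    0.27] turn [ 0.    -0.111  0.   ]
dp [-0.15 -0.    0.2 ] turn [-0.    -0.111 -0.   ]
```

>>> {"method": "send_rows", "body": {
  "deltas": [
    {"dp": [0.09,0.03,0.02],"turn": [0,0,0]},
    {"dp": [-0.09,0,0.13],"turn": [0,-0.05,0]},
    {"dp": [-0.09,0,0.14],"turn": [0,-0.05,0]},
    {"dp": [-0.08,0,0.1],"turn": [0,-0.05,0]},
    {"dp": [-0.07,0,0.1],"turn": [0,-0.06,0]},
    {"dp": [0,0,0],"turn": [0,0,0]},
    {"dp": [0,0,0],"turn": [0,0,0]},
    {"dp": [0,0,0],"turn": [0,0,0]}
  ]
}}

```text
time_s: 4.85
tool_pos: [0.5608, 0.0562, 0.1179]
orientation: [0.382, 0.01, 0.924, -0.007]
contact_force: [0.5, -0.4, -0.3]
gripper_width: 0.0
gripper_force: 0.0
```

```bash
python3 - <<'E'
from h import *
rows([pose(0,.110,.118,45),pose(0,.110,.138,45)])
S=robot.capture("scene")[:,:,::-1];T=robot.capture("top")[:,:,::-1];W=robot.capture("wrist")[:,:,::-1]
b=cv2.resize(S[160:280,240:360],(400,400),interpolation=3);a=cv2.resize(W[60:320,140:400],(400,400))
cv2.imwrite("pics/e1.png",np.hstack([b,a]))
E
```

```text
t 4.85 p [0.5608 0.0562 0.1179] F [ 0.5 -0.4 -0.3]
dp [-0.  0.  0.] turn [-0.007 -0.003  0.002]
dp [-0.28  0.   -0.28] turn [0. 0. 0.]
```

View pics/e1.png

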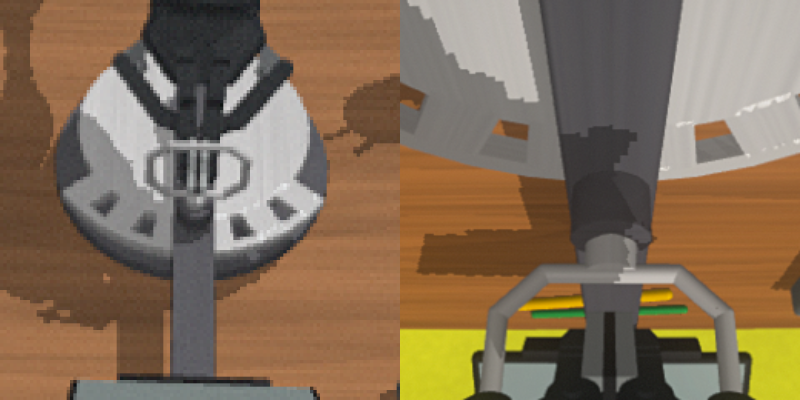

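The fingertips are inside the ring, centred below its top bar. In the scene crop the bar crosses over the fingers at (198,148). I'll lift in small steps.

>>> {"method": "send_rows", "body": {
  "deltas": [
    {"dp": [-0.03,0,-0.03],"turn": [0,0,0]},
    {"dp": [-0.03,0,-0.03],"turn": [0,0,0]},
    {"dp": [-0.03,0,-0.03],"turn": [0,0,0]},
    {"dp": [-0.03,0,-0.03],"turn": [0,0,0]},
    {"dp": [0,0,0],"turn": [0,0,0]},
    {"dp": [0,0,0],"turn": [0,0,0]}
  ]
}}

```text
time_s: 5.5
tool_pos: [0.5607, 0.0561, 0.1251]
orientation: [0.381, 0.01, 0.924, -0.007]
contact_force: [-1.7, -0.3, -0.0]
gripper_width: 0.0
gripper_force: 0.6
```

>>> {"method": "send_rows", "body": {
  "deltas": [
    {"dp": [-0.03,0,-0.03],"turn": [0,0,0]},
    {"dp": [-0.03,0,-0.03],"turn": [0,0,0]},
    {"dp": [0,0,0],"turn": [0,0,0]},
    {"dp": [0,0,0],"turn": [0,0,0]}
  ]
}}

```text
time_s: 5.83
tool_pos: [0.5601, 0.0561, 0.128]
orientation: [0.38, 0.01, 0.925, -0.007]
contact_force: [-2.9, 0.1, -4.8]
gripper_width: 0.0
gripper_force: 2.6
```

>>> {"method": "send_rows", "body": {
  "deltas": [
    {"dp": [-0.04,0,-0.04],"turn": [0,0,0]},
    {"dp": [-0.04,0,-0.04],"turn": [0,0,0]},
    {"dp": [-0.04,0,-0.04],"turn": [0,0,0]},
    {"dp": [-0.04,0,-0.04],"turn": [0,0,0]},
    {"dp": [-0.02,0,-0.02],"turn": [0,0,0]},
    {"dp": [0,0,0],"turn": [0,0,0]},
    {"dp": [0,0,0],"turn": [0,0,0]}
  ]
}}

```text
time_s: 6.42
tool_pos: [0.5603, 0.0561, 0.1414]
orientation: [0.38, 0.01, 0.925, -0.007]
contact_force: [-5.7, 0.1, -6.5]
gripper_width: -0.0003
gripper_force: 4.1
```

```bash
python3 - <<'E'
from h import *
rows([pose(0,.110,.142,45)])
S=robot.capture("scene")[:,:,::-1];T=robot.capture("top")[:,:,::-1];W=robot.capture("wrist")[:,:,::-1]
b=cv2.resize(S[160:280,240:360],(400,400),interpolation=3);a=cv2.resize(W[60:320,140:400],(400,400))
cv2.imwrite("pics/e2.png",np.hstack([b,a]))
E
```

```text
t 6.4167 p [0.5603 0.0561 0.1414] F [-5.7  0.1 -6.5]
dp [-0.02  0.    0.  ] turn [-0.008 -0.006  0.002]
```

View pics/e2.png

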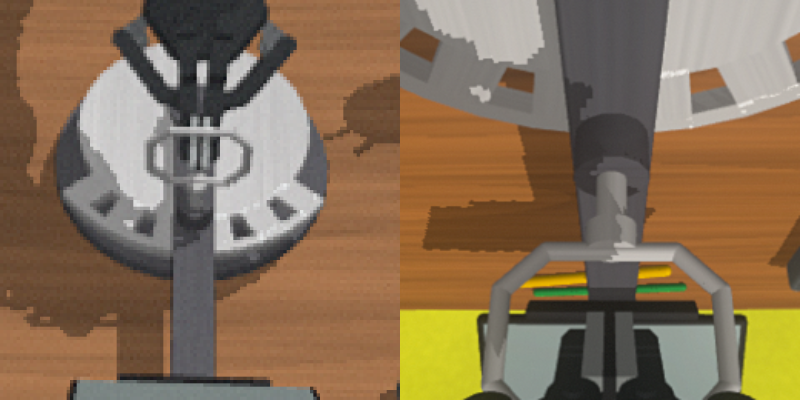

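The ring has risen and more of the pin's stem is visible, about 14 mm of lift. The force of about 6.5 N fits the spring. I'll swing next.

```bash
python3 - <<'E'
from h import *
for d in(.01,.02,.03):rows([pose(d,.110,.142,45)],start=pose(0,.11,.142,45))
E
```

```text
t 6.5667 p [0.561  0.0563 0.142 ] F [-4.5  0.3 -6.9]
dp [ 0.    0.02 -0.  ] turn [-0.009  0.    -0.009]
t 6.5667 p [0.561  0.0563 0.142 ] F [-4.5  0.3 -6.9]
dp [ 0.    0.04 -0.  ] turn [-0.018 -0.    -0.018]
t 6.5667 p [0.561  0.0563 0.142 ] F [-4.5  0.3 -6.9]
dp [ 0.    0.07 -0.  ] turn [-0.027  0.    -0.027]
```

>>> {"method": "send_rows", "body": {
  "deltas": [
    {"dp": [0,0.033,0],"turn": [-0.0135,0,-0.0135]},
    {"dp": [0,0.066,0],"turn": [-0.027,0,-0.027]},
    {"dp": [0,0.066,0],"turn": [-0.027,0,-0.027]},
    {"dp": [0,0.066,0],"turn": [-0.027,0,-0.027]},
    {"dp": [0,0.066,0],"turn": [-0.027,0,-0.027]},
    {"dp": [0,0.066,0],"turn": [-0.027,0,-0.027]},
    {"dp": [0,0.066,0],"turn": [-0.027,0,-0.027]},
    {"dp": [0,0,0],"turn": [0,0,0]},
    {"dp": [0,0,0],"turn": [0,0,0]}
  ]
}}

```text
time_s: 7.32
tool_pos: [0.5588, 0.0773, 0.1409]
orientation: [0.378, -0.08, 0.922, 0.03]
contact_force: [-7.8, -0.4, -7.0]
gripper_width: 0.0
gripper_force: 4.7
```

```bash
python3 - <<'E'
from h import *
rows([pose(.2,.110,.142,45)])
S=robot.capture("scene")[:,:,::-1];T=robot.capture("top")[:,:,::-1];W=robot.capture("wrist")[:,:,::-1]
b=cv2.resize(T[100:260,190:330],(350,400),interpolation=3);a=cv2.resize(W[60:320,140:400],(400,400))
cv2.imwrite("pics/e3.png",np.hstack([b,a]))
E
```

```text
t 7.3167 p [0.5588 0.0773 0.1409] F [-7.8 -0.4 -7. ]
dp [-0.02  0.02 -0.01] turn [-0.012 -0.009 -0.003]
```

View pics/e3.png

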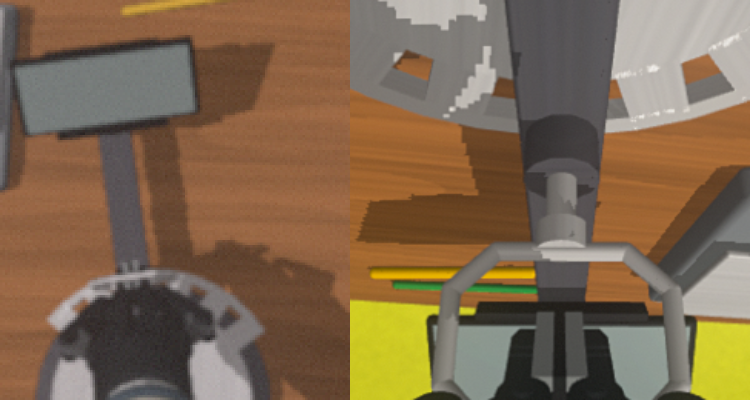

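The arm follows by friction with the finger centred in the ring (ring x 445–685, tips near 557). The phone's edge slope puts the arm at about 0.18 rad. I'll go on by about 0.13 rad and measure again.

>>> {"method": "send_rows", "body": {
  "deltas": [
    {"dp": [0,0.04,0],"turn": [-0.016,0,-0.016]},
    {"dp": [0,0.066,0],"turn": [-0.027,0,-0.027]},
    {"dp": [0,0.066,0],"turn": [-0.027,0,-0.027]},
    {"dp": [0,0.066,0],"turn": [-0.027,0,-0.027]},
    {"dp": [0,0.04,0],"turn": [-0.016,0,-0.016]},
    {"dp": [0,0,0],"turn": [0,0,0]},
    {"dp": [0,0,0],"turn": [0,0,0]}
  ]
}}

```text
time_s: 8.05
tool_pos: [0.5557, 0.0906, 0.1406]
orientation: [0.375, -0.138, 0.915, 0.054]
contact_force: [-7.5, -2.0, -6.9]
gripper_width: -0.0001
gripper_force: 5.1
```

```bash
python3 - <<'E'
from h import *
rows([pose(.32,.110,.142,45)])
T=robot.capture("top")[:,:,::-1];W=robot.capture("wrist")[:,:,::-1]
b=cv2.resize(T[80:230,180:310],(520,600),interpolation=3);a=cv2.resize(W[60:320,140:400],(280,280))
cv2.imwrite("pics/e4.png",np.hstack([b,cv2.copyMakeBorder(a,0,320,0,0,0)]))
E
```

```text
t 8.05 p [0.5557 0.0906 0.1406] F [-7.5 -2.  -6.9]
dp [-0.03  0.01 -0.01] turn [-0.006 -0.01   0.002]
```

View pics/e4.png

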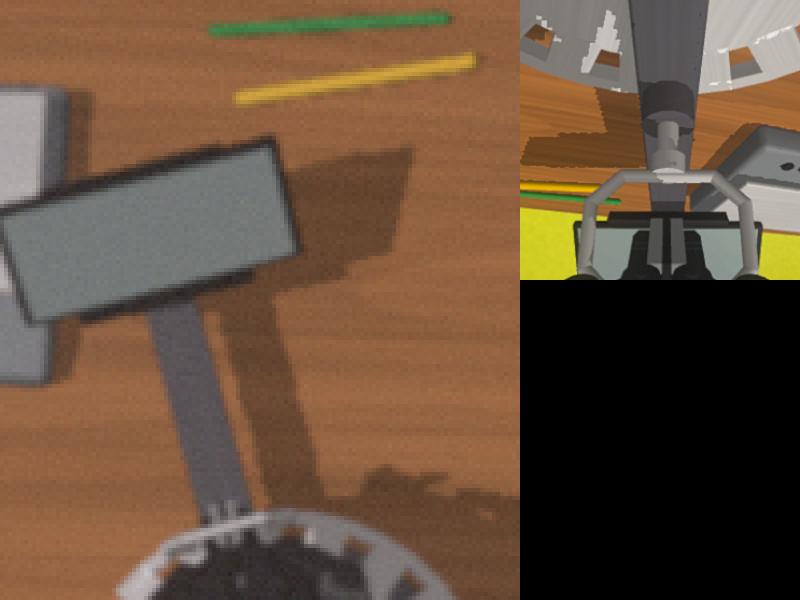

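Arm-edge slopes, compared with the start, give about 0.29 rad from the bar and 0.30 rad from the phone. That leaves roughly 0.05 rad to go.

>>> {"method": "send_rows", "body": {
  "deltas": [
    {"dp": [0,0.05,0],"turn": [-0.02,0,-0.02]},
    {"dp": [0,0.05,0],"turn": [-0.02,0,-0.02]},
    {"dp": [0,0.01,0],"turn": [-0.004,0,-0.004]},
    {"dp": [0,0,0],"turn": [0,0,0]},
    {"dp": [0,0,0],"turn": [0,0,0]}
  ]
}}

```text
time_s: 8.57
tool_pos: [0.554, 0.0958, 0.1406]
orientation: [0.374, -0.16, 0.911, 0.063]
contact_force: [-7.6, -2.1, -5.8]
gripper_width: 0.0
gripper_force: 5.2
```

```bash
python3 - <<'E'
from h import *
rows([pose(.37,.110,.142,45)])
T=robot.capture("top")
T2=cv2.cvtColor(T,cv2.COLOR_RGB2HSV)
# screen: low-saturation grey-green blob in phone area
m=((T2[...,1]<60)&(T2[...,2]>80)&(T2[...,2]<160)).astype(np.uint8);m[:100]=0;m[175:]=0;m[:,:175]=0;m[:,270:]=0
n,l,s,c=cv2.connectedComponentsWithStats(m);k=1+s[1:,4].argmax()
print(s[k],c[k]);print(cv2.minAreaRect(np.argwhere(l==k)[:,::-1].astype(np.float32)))
d=robot.camera_info("top");print(at(d,*c[k],.115))
a0=np.mean([at(d,195+x/3,110+y/3,.115) for x,y in((82,28),(292,37),(288,117),(82,108))],0)
a1=np.mean([at(d,180+x/4,80+y/4,.115) for x,y in((4,214),(270,148),(294,250),(35,322))],0)
h=lambda p:np.arctan2(p[1]-PIV[1],p[0]-PIV[0])
print("arm angle by phone: before",h(a1)-h(a0),"now",h(at(d,*c[k],.115))-h(a0))
b=cv2.resize(T[80:230,180:310,::-1],(520,600),interpolation=3);cv2.imwrite("pics/e5.png",b)
E
```

```text
t 8.5667 p [0.554  0.0958 0.1406] F [-7.6 -2.1 -5.8]
dp [-0.03  0.   -0.01] turn [-0.007 -0.01   0.001]
[ 175  117   73   58 2191] [207.4600639  143.12733911]
((208.0980682373047, 147.31204223632812), (40.0677375793457, 79.15422821044922), 72.55281066894531)
[0.70116776 0.16020989 0.115     ]
arm angle by phone: before 0.31746165396563836 now 0.40813204495859473
```

View pics/e5.png

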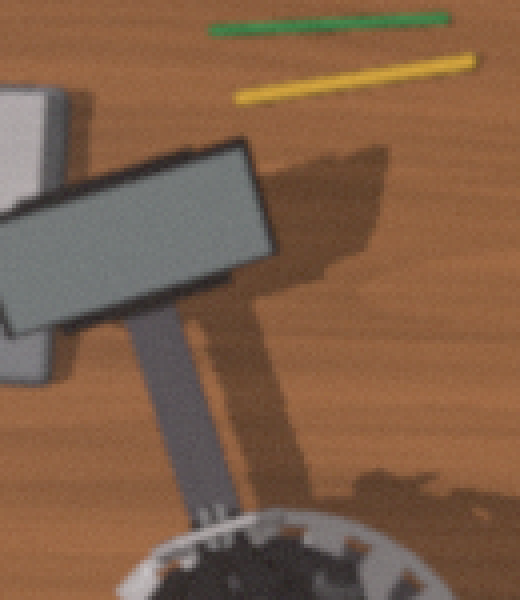

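From the bar (0.335 rad) and the phone corners (about 0.36 rad), the arm is at about 0.35 rad. I'll lower the hook and see whether the pin drops in.

>>> {"method": "send_rows", "body": {
  "deltas": [
    {"dp": [0.03,0,0.03],"turn": [0,0,0]},
    {"dp": [0.03,0,0.03],"turn": [0,0,0]},
    {"dp": [0.03,0,0.03],"turn": [0,0,0]},
    {"dp": [0.03,0,0.03],"turn": [0,0,0]},
    {"dp": [0,0,0],"turn": [0,0,0]},
    {"dp": [0,0,0],"turn": [0,0,0]}
  ]
}}

```text
time_s: 9.12
tool_pos: [0.5541, 0.0959, 0.1324]
orientation: [0.374, -0.161, 0.911, 0.063]
contact_force: [-8.0, -2.2, -4.5]
gripper_width: 0.0002
gripper_force: 5.2
```

```bash
python3 - <<'E'
from h import *
rows([pose(.37,.110,.132,45)])
W=robot.capture("wrist")[:,:,::-1]
cv2.imwrite("pics/e6.png",cv2.resize(W[60:320,140:400],(400,400)))
E
```

```text
t 9.1167 p [0.5541 0.0959 0.1324] F [-8.  -2.2 -4.5]
dp [0.   0.01 0.01] turn [-0.007 -0.01   0.002]
```

The hook still carries the spring at about 6 mm of lift, so the pin is already entering the hole. I'll lower the rest of the way.

>>> {"method": "send_rows", "body": {
  "deltas": [
    {"dp": [0.03,0,0.03],"turn": [0,0,0]},
    {"dp": [0.03,0,0.03],"turn": [0,0,0]},
    {"dp": [0.03,0,0.03],"turn": [0,0,0]},
    {"dp": [0.03,0,0.03],"turn": [0,0,0]},
    {"dp": [0.03,0,0.03],"turn": [0,0,0]},
    {"dp": [0.03,0,0.03],"turn": [0,0,0]},
    {"dp": [0.02,0,0.02],"turn": [0,0,0]},
    {"dp": [0,0,0],"turn": [0,0,0]},
    {"dp": [0,0,0],"turn": [0,0,0]},
    {"dp": [0,0,0],"turn": [0,0,0]}
  ]
}}

```text
time_s: 10.0
tool_pos: [0.5553, 0.0963, 0.1206]
orientation: [0.376, -0.16, 0.91, 0.064]
contact_force: [-0.5, 1.2, -0.5]
gripper_width: 0.0
gripper_force: 0.0
```

```bash
python3 - <<'E'
from h import *
rows([pose(.37,.110,.118,45),pose(.37,.095,.122,51),pose(.37,.083,.127,55),pose(.37,.05,.21,55)])
W=robot.capture("wrist")[:,:,::-1];S=robot.capture("scene")[:,:,::-1]
b=cv2.resize(S[160:280,240:360],(400,400),interpolation=3)
cv2.imwrite("pics/e7.png",np.hstack([b,cv2.resize(W[60:320,140:400],(400,400))]))
E
```

```text
t 10.0 p [0.5553 0.0963 0.1206] F [-0.5  1.2 -0.5]
dp [0.05 0.01 0.02] turn [-0.008 -0.003  0.001]
dp [ 0.16  0.   -0.27] turn [-0.     0.133 -0.   ]
dp [ 0.12 -0.   -0.23] turn [0.    0.089 0.   ]
dp [-0.41 -0.   -1.74] turn [0. 0. 0.]
```

View pics/e7.png

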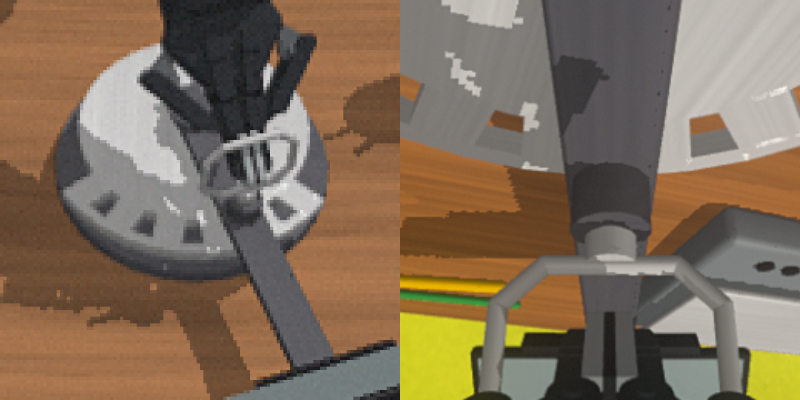

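The stem looks as short as before the lift and the force is about zero, so the pin is down. The arm covers the next hole on the scale side: in the scene crop the old hole is open at (192,232) and one hole remains beyond at (283,210). I'll back the finger out now.

>>> {"method": "send_rows", "body": {
  "deltas": [
    {"dp": [0.04,0,0.02],"turn": [0,0,0]},
    {"dp": [0.08,0,-0.13],"turn": [0,0.066,0]},
    {"dp": [0.08,0,-0.14],"turn": [0,0.066,0]},
    {"dp": [0.06,0,-0.12],"turn": [0,0.045,0]},
    {"dp": [0.06,0,-0.12],"turn": [0,0.045,0]},
    {"dp": [0,0,0],"turn": [0,0,0]},
    {"dp": [0,0,0],"turn": [0,0,0]}
  ]
}}

```text
time_s: 10.68
tool_pos: [0.5289, 0.087, 0.1278]
orientation: [0.295, -0.165, 0.94, 0.05]
contact_force: [0.6, 0.2, -0.3]
gripper_width: 0.0006
gripper_force: 0.0
```

>>> {"method": "send_rows", "body": {
  "deltas": [
    {"dp": [-0.06,0,-0.3],"turn": [0,0,0]},
    {"dp": [-0.08,0,-0.35],"turn": [0,0,0]},
    {"dp": [-0.08,0,-0.35],"turn": [0,0,0]},
    {"dp": [-0.08,0,-0.35],"turn": [0,0,0]},
    {"dp": [-0.08,0,-0.35],"turn": [0,0,0]},
    {"dp": [-0.3,0,-0.4],"turn": [0,0,0]},
    {"dp": [0,0,0],"turn": [0,0,0]},
    {"dp": [0,0,0],"turn": [0,0,0]}
  ]
}}

```text
time_s: 11.35
tool_pos: [0.4989, 0.0764, 0.2344]
orientation: [0.296, -0.165, 0.939, 0.049]
contact_force: [0.3, 0.4, -0.8]
gripper_width: 0.0003
gripper_force: 0.0
```

```bash
python3 - <<'E'
from h import *
rows([])
S=robot.capture("scene")[:,:,::-1];W=robot.capture("wrist")[:,:,::-1]
cv2.imwrite("pics/f.png",np.hstack([cv2.resize(S[110:310,200:460],(416,320),interpolation=3),cv2.resize(W,(384,320))]))
E
```

```text
t 11.35 p [0.4989 0.0764 0.2344] F [ 0.3  0.4 -0.8]
```

View pics/f.png

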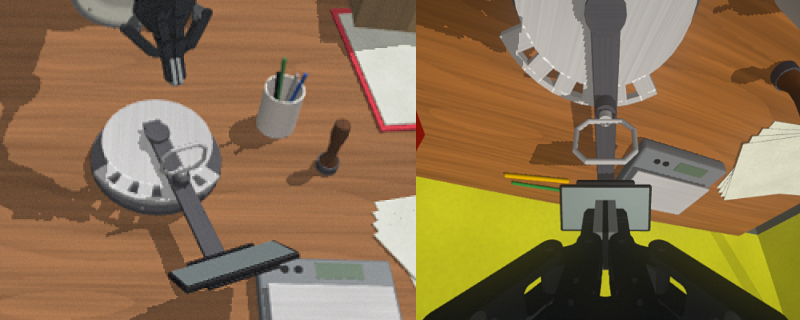

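The hand is clear above the hub. The arm sits over the hole next to the middle on the scale side, and the cup and tall stamp stand where they were. I'm handing in.

```bash
python3 -c "
from workcell import robot
print(robot.hand_in())"
```

```text
the job is handed in; nothing more can be done
None
```

I hooked the ring, swung the arm one hole towards the scale (to about +0.35 rad), let the pin down into that hole and took the hand clear. The job is handed in; the interface gave no verdict back.

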